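Weigh the sample vial from the green-lidded box

TASK

Take the lid off the opaque sample box with the green lid and lay it flat on the black rubber mat. Then lift out the vial standing inside that box and stand it upright on the round steel pan of the bench balance; do not let the vial drop.

Things in the scene. Friction and masses are not known exactly. Their poses are not given: they have to be found in the camera images.
- lid_green: Loose green lid, 160 mm square, 160 g, on a fixed opaque grey box of the same outline and yaw (70 mm high, open top, 5 mm walls and floor). Origin: centre of its underside, 62 mm above the table, z up, x, y along its sides. Lip 0-8 mm up (144 mm square, 3 mm loose in the box), plate 8-14, round black knob 14-42 mm, 26 mm wide, in the middle. A like box with a yellow lid is a bystander.
- vial_green: Amber glass vial, green cap, white label: straight cylinder 28 mm in diameter, 56 mm high with the cap, 45 g. Stands upright on the floor of the green-lidded box (5 mm above the table), up to 17 mm off the box's centre along each side, hidden until the lid is off; the box is 150 x 150 mm inside. Origin: centre of its underside, z up.
- mat: Fixed black rubber mat, 200 x 200 x 3 mm, lying empty on the table. Origin: centre of its underside, x and y along its sides.
- pan (a point): Centre of the upper face of the balance's round steel pan: 120 mm in diameter, rigid, level, 60 mm above the table, empty, on a lower white body 190 mm square. Also about: culture dishes 15 mm high, the yellow-lidded box (104 mm with its knob), a dropper bottle (115 mm); carry things with their undersides over 130 mm up.
Things that resemble listed ones, but are neither listed nor needed, are in the scene too. What is shaped like the lid_green but orange or red is not meant.

How it is judged:
By the outcome, as a careful person would: the job done as asked, in the order asked, and still so for the second after the job is handed in, with the robot touching nothing.
It also fails if it takes over 64 s, if anything falls off the work surface, if the arm or the gripper's body presses on something with over 40 N, if the wrist force passes 120 N, or if a joint passes its speed limit or range.

ROBOT

A 6-joint arm with a two-finger parallel gripper is mounted at the origin on the work surface. World frame = base frame: x ahead of the robot, y to its left, z up, the work surface at z = 0. Lengths are in m, angles in rad, forces in N, time in s.
With the tool pointing down it reaches from about 0.375 to 0.9 m from the base axis. Payload 3.1 kg.
Tool frame: the origin (TCP) lies between the finger pads; the fingertips stand 17 mm ahead of it and the grasp point (between the pads) lies 2 mm behind it (robot.nose_length is the distance from the TCP to the fingertips, in m); z points along the fingers, y is the line along which they close (so a half turn about z gives the same grasp; the last joint's range is limited). The gripper opens to 87 mm and grips with 3 to 60 N. Pads are 19 mm wide; open, the fingers measure 117 mm over their backs; the gripper's body (75 mm by 190 mm) begins 51 mm behind the grasp point.
Start: joints at [1.048, 0.527, 1.433, -0, 1.181, -0.178], TCP at [0.211, 0.588, 0.24] pointing down, gripper open.
Joint ranges: [-3.08, 3.08], [-0.75, 2.2], [0.22, 2.44], [-1.43, 4.57], [0, 2.65], [-2.85, 2.85]. Speed limits (rad/s): [2.79, 2.79, 3.14, 3.14, 3.14, 3.14].

INTERFACE

Orientations are given as a unit quaternion [x, y, z, w].
In Python, from rig import robot, cams gives the robot as it stands.
- The arm moves only by the shell command python3 -m pendant 'ROWS' [FORCE]. ROWS is JSON, a list of rows, each an object with "jaw": the opening, from 0 (shut) to 1 (fully open); "linear": the shift along the tool's x, y, z in cm, a list of three; "twist": the turn about the tool's z in degrees. A call has 1 to 12 rows; each row shifts and turns the commanded pose from where the row before left it, along the tool's axes as they then stand; what a row does not reach is not made up. A row lasts 1/12 s, in which the tool goes at most 41.7 mm and 7.16 degrees, less where a joint would pass 70% of its speed; a pose out of reach is approached as far as the arm can. A call is refused whole if a number of a shift passes 4.17 or a number of a turn 7.16, either way. A call with a gripper value outside its range is refused whole. The fingers move at their own pace and stop on an object; FORCE is the grip in N (left out, the last holds). Time passes only in rows, so rows that do not move let the fingers close. It gives the time, the measured TCP pose, the force, the opening and the grip force at its end, in the units of the state.
- robot.get_obs(): the state, without advancing time (a new reading comes with each control period).
- cams.camera(name): name is "side" or "top" or "wrist"; returns a dict with "color" (420x560x3 uint8, blue, green, red), "depth" (420x560 float32, m along the optical axis (not along the pixel's ray), 0 where there is no reading), "fov_y" (degrees; the focal length in pixels is half the picture's height over the tangent of half this angle, whatever the lens; pixels are square), "cx", "cy" (the principal point, pixels), "view" (4x4, takes a point from world to camera coordinates). Camera axes: x right, y down, z forward; pixel columns grow to the right and rows downward; lengths in m; the calibration is good to about 2 mm. A picture is of the moment at which its call begins.
- robot.hand_in(): hands the job in; it is judged then, once.
The state is a dict: "time": time; "q": joint angles; "joint_velocities": joint speeds; "joint_torque": joint torques, N m; "position": TCP position; "tool_rot": TCP orientation; "ft_force": force on the tool from outside, world axes, zero at the start; "moment": the same for the moment, N m; "grip_width": finger opening in m; "grip_force": force on a finger pad.
Only numpy, scipy, OpenCV 4.12 (cv2) and the standard library are available. Lean on these libraries where they do the work, as an engineer would, in place of code of your own. Each camera call takes 0.05 s, during which the arm holds its last target. There are 200 camera calls.

## Working session

There is one attempt and no reset: what is moved stays moved. The work goes in short steps, Python scripts to look and compute and a shell command to move; the robot and the scene stay as the last step left them, time stands still between calls to the robot, and variables do not carry over. Pictures are saved under pics/ and viewed, at most 10 in all, crops included, and the job is handed in when it is done.

```bash
mkdir -p pics; ls; python3 - <<'E'
from rig import robot,cams
import cv2,numpy as np
o=robot.get_obs();print(o['time'],o['position'],o['tool_rot'],o['grip_width'])
a=[]
for n in('top','side'):
    c=cams.camera(n);a.append(c['color']);print(n,c['fov_y'],c['cx'],c['cy'],np.round(c['view'],3).tolist())
    np.savez('pics/'+n,**c)
    cv2.imwrite(f'pics/{n}0.png',c['color'])
E
```

```text
pics
0.0 [0.21088661 0.58761866 0.23858072] [ 1.71537830e-01  9.85176948e-01 -1.01372032e-03 -3.54343102e-04] 0.08734800535564999
top 57.58856448557307 282.9592662955973 207.3080494905329 [[0.001, -1.0, -0.001, -0.005], [-0.996, -0.001, -0.092, 0.458], [0.092, 0.001, -0.996, 0.864], [0.0, 0.0, 0.0, 1.0]]
side 55.205002925330234 284.7838197869453 203.43638850533057 [[0.932, -0.361, -0.011, -0.409], [-0.244, -0.607, -0.757, 0.18], [0.267, 0.708, -0.654, 0.929], [0.0, 0.0, 0.0, 1.0]]
```

View pics/top0.png

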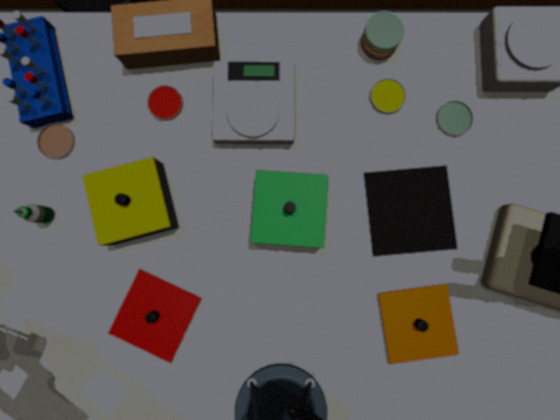

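View pics/side0.png

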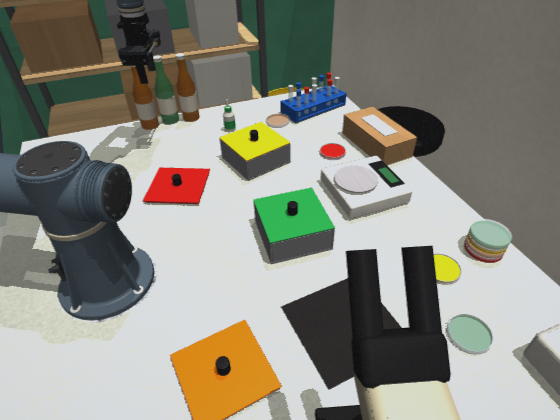

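The top view shows the green lid's knob at about (290,208), the mat centre at (410,210), the pan at about (252,110), and the red and orange decoy lids lying on the table. The side view agrees. Our gripper is at the upper left, and there is a tall bystander at the lower right, beyond the mat.

```bash
cat > h.py <<'E'
import numpy as np,cv2
def f(c): return 210/np.tan(np.radians(float(c['fov_y']))/2)
def cast(c,uv,z):
    V=np.array(c['view']);R,t=V[:3,:3],V[:3,3];o=-R.T@t
    uv=np.atleast_2d(np.array(uv,float))
    d=np.c_[(uv[:,0]-c['cx'])/f(c),(uv[:,1]-c['cy'])/f(c),np.ones(len(uv))]@R
    return o+d*((z-o[2])/d[:,2])[:,None]
def cloud(c):
    V=np.array(c['view']);D=c['depth'];v,u=np.mgrid[:D.shape[0],:D.shape[1]]
    P=np.stack([(u-c['cx'])/f(c)*D,(v-c['cy'])/f(c)*D,D],-1)
    W=(P-V[:3,3])@V[:3,:3];W[D<=0]=np.nan;return W
def rect(c,m,z,at=None):
    n,L=cv2.findContours(m.astype(np.uint8)*255,cv2.RETR_EXTERNAL,cv2.CHAIN_APPROX_NONE)
    k=max(n,key=cv2.contourArea) if at is None else max((q for q in n if cv2.pointPolygonTest(q,at,False)>=0),key=cv2.contourArea)
    P=cast(c,k[:,0],z)[:,:2].astype(np.float32)
    return cv2.minAreaRect(P*1000)
E
python3 - <<'E'
from h import *
c=dict(np.load('pics/top.npz'));hsv=cv2.cvtColor(c['color'],cv2.COLOR_BGR2HSV);W=cloud(c)
g=cv2.inRange(hsv,(50,150,60),(75,255,255))
print('lid',rect(c,g,.076,(270,190)),np.nanmedian(W[180:190,265:315,2]))
b=(hsv[...,2]<60)
print('mat',rect(c,b,.003,(410,210)),np.nanmedian(W[200:220,400:420,2]))
k=np.zeros_like(b);k[195:225,275:305]=b[195:225,275:305]
vu=np.argwhere(k);print('knob px',vu.mean(0)[::-1],cast(c,vu.mean(0)[::-1],.098),np.nanmax(W[195:225,275:305,2]))
# pan by depth/height
y=cv2.cvtColor(c['color'],cv2.COLOR_BGR2GRAY)
print(np.round(W[75:145:6,252,2],3),np.round(W[110,205:305:6,2],3))
m=(abs(W[...,2]-.06)<.006);r=np.zeros_like(m);r[60:150,205:305]=m[60:150,205:305]
q=max(cv2.findContours(r.astype(np.uint8),0,1)[0],key=cv2.contourArea)
P=cast(c,q[:,0],.06)[:,:2].astype(np.float32);print('pan',cv2.minEnclosingCircle(P*1000))
print('highest',np.nanmax(W[60:300,60:460,2]))
E
python3 - <<'E'
import cv2
a=cv2.imread('pics/top0.png')[50:260,200:470]
cv2.imwrite('pics/c1.png',cv2.resize(a,None,fx=2.8,fy=2.8))
E
```

```text
lid ((450.915283203125, -17.64337921142578), (154.7850799560547, 155.9285888671875), 85.835205078125) 0.07673055041713502
mat ((453.74346923828125, -303.66265869140625), (197.16883850097656, 197.58248901367188), 5.17468786239624) 0.003923024412472579
knob px [288.92920354 208.17699115] [[ 0.44956634 -0.01724445  0.098     ]] 0.1094579399834737
[0.053 0.049 0.062 0.06  0.062 0.059 0.064 0.06  0.06  0.06  0.061 0.039] [ 0.001 -0.001  0.049  0.049  0.06   0.063  0.061  0.06   0.06   0.059
  0.06   0.059  0.062  0.049  0.051 -0.001  0.001]
pan ((674.4068603515625, 64.5871810913086), 60.98511505126953)
highest 0.1094579399834737
```

View pics/c1.png

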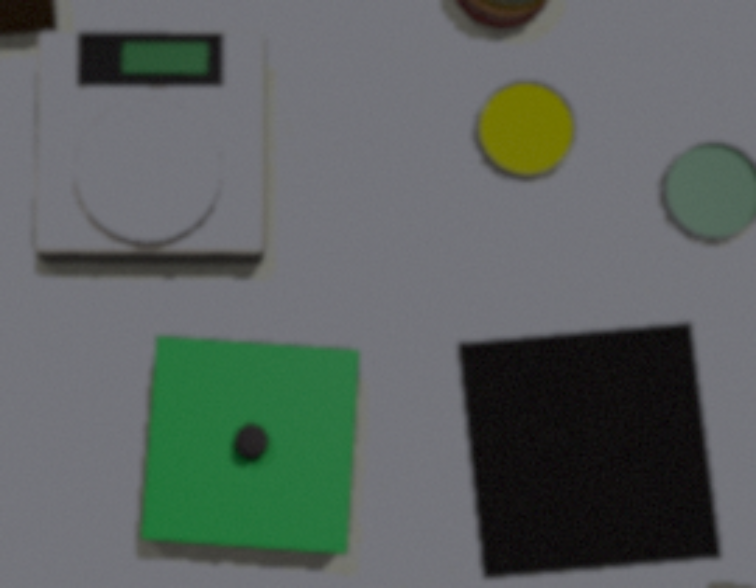

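The measured sizes fit: lid 155, mat 197 and pan 122 mm, with heights 77, 4 and 60 mm. The lid is at (0.450,-0.017) with yaw -4°, the mat at (0.454,-0.304) with yaw +5°, and the pan at (0.674,0.065). First I twist the tool so that its y lies along world x.

```bash
python3 -m pendant '[{"jaw":1,"linear":[0,0,0],"twist":7.02},{"jaw":1,"linear":[0,0,0],"twist":7.02},{"jaw":1,"linear":[0,0,0],"twist":7.02},{"jaw":1,"linear":[0,0,0],"twist":7.02},{"jaw":1,"linear":[0,0,0],"twist":7.02},{"jaw":1,"linear":[0,0,0],"twist":7.02},{"jaw":1,"linear":[0,0,0],"twist":7.02},{"jaw":1,"linear":[0,0,0],"twist":7.02},{"jaw":1,"linear":[0,0,0],"twist":7.02},{"jaw":1,"linear":[0,0,0],"twist":7.02},{"jaw":1,"linear":[-3.5,1.4,0],"twist":0},{"jaw":1,"linear":[-3.5,1.4,0],"twist":0}]'
```

```text
time: 1.1
position: [0.2389, 0.5184, 0.2388]
tool_rot: [0.706, 0.708, 0.0, 0.0]
ft_force: [0.4, -1.1, 0.2]
grip_width: 0.0871
grip_force: 0.0
```

```bash
python3 -m pendant '[{"jaw":1,"linear":[-3.7,1.5,0],"twist":0},{"jaw":1,"linear":[-3.7,1.5,0],"twist":0},{"jaw":1,"linear":[-3.7,1.5,0],"twist":0},{"jaw":1,"linear":[-3.7,1.5,0],"twist":0},{"jaw":1,"linear":[-3.7,1.5,0],"twist":0},{"jaw":1,"linear":[-3.7,1.5,0],"twist":0},{"jaw":1,"linear":[-3.7,1.5,0],"twist":0},{"jaw":1,"linear":[-3.7,1.5,0],"twist":0},{"jaw":1,"linear":[-3.7,1.5,0],"twist":0},{"jaw":1,"linear":[-3.7,1.5,0],"twist":0},{"jaw":1,"linear":[-3.7,1.5,0],"twist":0},{"jaw":1,"linear":[-3.7,1.5,0],"twist":0}]'; cat > st.py <<'E'
from rig import robot
import numpy as np
from scipy.spatial.transform import Rotation as R
o=robot.get_obs();M=R.from_quat(o['tool_rot']).as_matrix()
print(round(o['time'],2),np.round(o['position'],4),'yangle',round(np.degrees(np.arctan2(M[1,1],M[0,1])),2),'z',np.round(M[:,2],3),'q',np.round(o['q'],2),'F',np.round(o['ft_force'],1),o['grip_width'],o['grip_force'])
E
python3 st.py
```

```text
time: 2.1
position: [0.4197, 0.0725, 0.2395]
tool_rot: [0.707, 0.707, -0.0, -0.0]
ft_force: [0.7, 0.7, 1.0]
grip_width: 0.0872
grip_force: 0.0
2.1 [0.4197 0.0725 0.2395] yangle 0.03 z [-0.  0. -1.] q [-0.09  0.26  1.91  0.    0.97 -0.09] F [0.7 0.7 1. ] 0.08720491712747377 0.0
```

```bash
python3 -m pendant '[{"jaw":1,"linear":[-3,1,0],"twist":0},{"jaw":1,"linear":[-3,1,0],"twist":0},{"jaw":1,"linear":[-2.95,1,2],"twist":0},{"jaw":1,"linear":[0,0,2],"twist":0},{"jaw":1,"linear":[0,0,0],"twist":0},{"jaw":1,"linear":[0,0,0],"twist":0}]'
python3 - <<'E'
from rig import cams
from h import *
c=cams.camera('wrist');cv2.imwrite('pics/w1.png',c['color']);np.savez('pics/w1',**c)
print(np.round(c['view'],3))
E
python3 st.py
```

```text
time: 2.6
position: [0.4483, -0.0149, 0.1987]
tool_rot: [0.707, 0.707, -0.001, -0.002]
ft_force: [0.7, 1.0, 0.6]
grip_width: 0.087
grip_force: 0.0
[[ 1.    -0.001 -0.004 -0.447]
 [ 0.001 -0.956  0.294 -0.037]
 [-0.004 -0.294 -0.956  0.35 ]
 [ 0.     0.     0.     1.   ]]
2.65 [ 0.4489 -0.0146  0.1995] yangle 0.06 z [-0.002  0.001 -1.   ] q [-0.28  0.36  1.9   0.    0.88 -0.28] F [-0.1  0.4  0.2] 0.08705218095406532 0.0
```

View pics/w1.png

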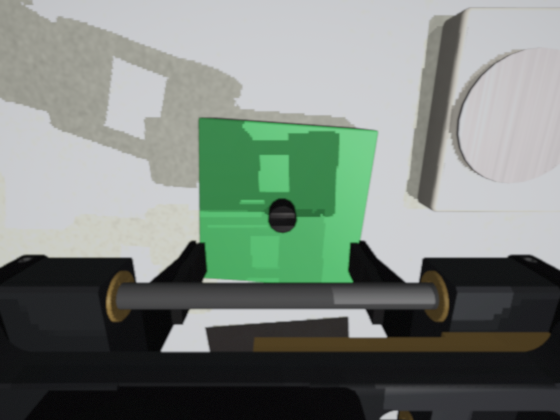

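The wrist view shows the knob at (283,215), between the finger axes, on the green lid. I'll check its position and then descend.

```bash
python3 - <<'E'
from h import *
c=dict(np.load('pics/w1.npz'));h=cv2.cvtColor(c['color'],cv2.COLOR_BGR2HSV)
k=np.zeros((420,560),bool);k[190:240,260:305]=(h[190:240,260:305,2]<45)|(h[190:240,260:305,1]<80)
vu=np.argwhere(k);print(len(vu),vu.min(0),vu.max(0),cast(c,vu.mean(0)[::-1],.095))
W=cloud(c);K=W[k];print(np.nanmax(K[:,2]),np.nanmedian(K[K[:,2]>.098],0))
E
python3 -m pendant '[{"jaw":1,"linear":[-0.15,0.1,3],"twist":0},{"jaw":1,"linear":[0,0,2],"twist":0},{"jaw":1,"linear":[0,0,2],"twist":0},{"jaw":1,"linear":[0,0,0],"twist":0},{"jaw":1,"linear":[0,0,0],"twist":0}]'
```

```text
706 [199 269] [231 295] [[ 0.45180004 -0.01674483  0.095     ]]
0.10547276883645247 [ 0.45176518 -0.01606888  0.10360425]
time: 3.07
position: [0.4504, -0.0156, 0.13]
tool_rot: [0.706, 0.708, -0.0, -0.0]
ft_force: [-0.1, -0.0, 1.1]
grip_width: 0.0871
grip_force: 0.0
```

```bash
python3 -m pendant '[{"jaw":1,"linear":[-0.05,0.1,1.2],"twist":0},{"jaw":1,"linear":[0,0,1.2],"twist":0},{"jaw":1,"linear":[0,0,0.9],"twist":0},{"jaw":1,"linear":[0,0,0],"twist":0},{"jaw":0,"linear":[0,0,0],"twist":0},{"jaw":0,"linear":[0,0,0],"twist":0},{"jaw":0,"linear":[0,0,0],"twist":0},{"jaw":0,"linear":[0,0,0],"twist":0},{"jaw":0,"linear":[0,0,0],"twist":0},{"jaw":0,"linear":[0,0,0],"twist":0},{"jaw":0,"linear":[0,0,0],"twist":0},{"jaw":0,"linear":[0,0,0],"twist":0}]' 35; python3 st.py
```

```text
time: 4.07
position: [0.4517, -0.0172, 0.0966]
tool_rot: [0.707, 0.707, 0.0, 0.0]
ft_force: [0.7, -0.1, -0.4]
grip_width: 0.0415
grip_force: 0.0
4.07 [ 0.4517 -0.0172  0.0966] yangle 0.04 z [ 0. -0. -1.] q [-0.29  0.56  1.98 -0.    0.6  -0.29] F [ 0.7 -0.1 -0.4] 0.04153116916251379 0.0
```

```bash
python3 -m pendant '[{"jaw":0,"linear":[0,0,0],"twist":0},{"jaw":0,"linear":[0,0,0],"twist":0},{"jaw":0,"linear":[0,0,0],"twist":0},{"jaw":0,"linear":[0,0,0],"twist":0},{"jaw":0,"linear":[0,0,0],"twist":0},{"jaw":0,"linear":[0,0,0],"twist":0},{"jaw":0,"linear":[0,0,-0.5],"twist":0},{"jaw":0,"linear":[0,0,-0.5],"twist":0},{"jaw":0,"linear":[0,0,-1],"twist":0},{"jaw":0,"linear":[0,0,0],"twist":0}]'
```

```text
time: 4.9
position: [0.4525, -0.0173, 0.1179]
tool_rot: [0.707, 0.707, 0.001, 0.001]
ft_force: [0.3, 1.2, -0.7]
grip_width: 0.0252
grip_force: 35.0
```

```bash
python3 -m pendant '[{"jaw":0,"linear":[0,0,-2],"twist":0},{"jaw":0,"linear":[0,0,-2.5],"twist":0},{"jaw":0,"linear":[0,0,-2.5],"twist":0},{"jaw":0,"linear":[-1.5,0,0],"twist":0},{"jaw":0,"linear":[-3,0,0],"twist":0},{"jaw":0,"linear":[-3.7,0,0],"twist":0},{"jaw":0,"linear":[-3.7,0,0],"twist":0},{"jaw":0,"linear":[-3.7,0,0],"twist":0},{"jaw":0,"linear":[-3.7,0,0],"twist":0},{"jaw":0,"linear":[-3.7,0,0],"twist":0},{"jaw":0,"linear":[-3,0,0],"twist":0},{"jaw":0,"linear":[-1.7,0,0],"twist":0}]'; python3 -m pendant '[{"jaw":0,"linear":[-1,0.2,0],"twist":0},{"jaw":0,"linear":[0,0,0],"twist":-4.7},{"jaw":0,"linear":[0,0,0],"twist":-4.7},{"jaw":0,"linear":[0,0,3],"twist":0},{"jaw":0,"linear":[0,0,2.5],"twist":0},{"jaw":0,"linear":[0,0,2],"twist":0},{"jaw":0,"linear":[0,0,0],"twist":0},{"jaw":0,"linear":[0,0,0],"twist":0}]'; python3 st.py
python3 - <<'E'
from rig import cams
from h import *
c=cams.camera('top');np.savez('pics/top2',**c);cv2.imwrite('pics/t2.png',c['color'][100:300,200:480].repeat(2,0).repeat(2,1))
W=cloud(c);h=cv2.cvtColor(c['color'],cv2.COLOR_BGR2HSV);g=cv2.inRange(h,(50,150,40),(75,255,255))
n=max(cv2.findContours(g,0,1)[0],key=cv2.contourArea);m=np.zeros_like(g);cv2.drawContours(m,[n],-1,255,-1);m&=g
z=np.nanmedian(W[m>0][:,2]);print('lid z',z,rect(c,m,z))
P=W[m>0];P=P[np.isfinite(P).all(1)];A=np.c_[P[:,:2],np.ones(len(P))];print('tilt',np.linalg.lstsq(A,P[:,2],rcond=None)[0])
E
```

```text
time: 5.9
position: [0.452, -0.2981, 0.1866]
tool_rot: [0.708, 0.706, -0.0, 0.001]
ft_force: [0.3, 0.5, -1.1]
grip_width: 0.0249
grip_force: 35.0
time: 6.57
position: [0.4534, -0.3021, 0.1107]
tool_rot: [0.646, 0.763, 0.0, -0.002]
ft_force: [-1.0, -0.6, -0.0]
grip_width: 0.0247
grip_force: 35.0
6.57 [ 0.4534 -0.3021  0.1107] yangle 9.51 z [-0.003  0.003 -1.   ] q [-0.79  0.61  1.74  0.    0.79 -0.96] F [-1.  -0.6 -0. ] 0.024652219693106197 34.999926157761365
lid z 0.06183085474799027 ((460.998046875, -23.479961395263672), (19.998916625976562, 19.913761138916016), 0.041667722165584564)
tilt [0.01114018 0.0275166  0.05749769]
```

View pics/t2.png

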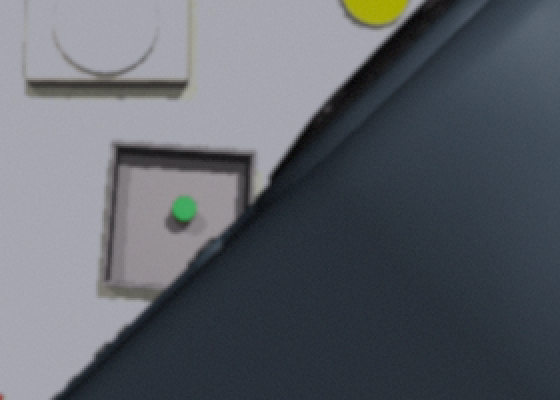

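The box is open, and the vial's cap shows at about (184,208) in the crop, which is world (0.461,-0.023) with its top at 62 mm, as expected. The arm hides the lid. I'll lower it onto the mat.

```bash
python3 -m pendant '[{"jaw":0,"linear":[0,-0.05,2],"twist":0},{"jaw":0,"linear":[0,0,2],"twist":0},{"jaw":0,"linear":[0,0,1.5],"twist":0},{"jaw":0,"linear":[0,0,0.9],"twist":0},{"jaw":0,"linear":[0,0,0.5],"twist":0},{"jaw":0,"linear":[0,0,0.2],"twist":0},{"jaw":0,"linear":[0,0,0.15],"twist":0},{"jaw":0,"linear":[0,0,0],"twist":0},{"jaw":0,"linear":[0,0,0],"twist":0}]'; python3 st.py
```

```text
time: 7.37
position: [0.4538, -0.3046, 0.0398]
tool_rot: [0.646, 0.763, -0.0, 0.001]
ft_force: [-0.0, -0.1, -1.2]
grip_width: 0.025
grip_force: 35.0
7.37 [ 0.4538 -0.3046  0.0398] yangle 9.45 z [ 0.001 -0.001 -1.   ] q [-0.8   0.73  1.77 -0.    0.64 -0.96] F [-0.  -0.1 -1.2] 0.025015594039059796 34.999851597240195
```

```bash
python3 -m pendant '[{"jaw":0,"linear":[0,0,0.1],"twist":0},{"jaw":0,"linear":[0,0,0.1],"twist":0},{"jaw":0,"linear":[0,0,0],"twist":0},{"jaw":0,"linear":[0,0,0],"twist":0}]'; python3 st.py
```

```text
time: 7.7
position: [0.4537, -0.3045, 0.0375]
tool_rot: [0.647, 0.763, -0.0, 0.0]
ft_force: [-0.4, 0.3, 2.8]
grip_width: 0.025
grip_force: 35.0
7.7 [ 0.4537 -0.3045  0.0375] yangle 9.44 z [ 0.001 -0.001 -1.   ] q [-0.8   0.74  1.77  0.    0.63 -0.96] F [-0.4  0.3  2.8] 0.025026074001167825 35.00040100654587
```

```bash
python3 -m pendant '[{"jaw":0.6,"linear":[0,0,0],"twist":0},{"jaw":0.6,"linear":[0,0,0],"twist":0},{"jaw":0.6,"linear":[0,0,0],"twist":0},{"jaw":0.6,"linear":[0,0,0],"twist":0},{"jaw":0.6,"linear":[0,0,0],"twist":0},{"jaw":0.6,"linear":[0,0,-1],"twist":0},{"jaw":0.6,"linear":[0,0,-2],"twist":0},{"jaw":0.6,"linear":[0,0,-3],"twist":0},{"jaw":0.6,"linear":[0,0,-3],"twist":0},{"jaw":0.6,"linear":[0,0,-3],"twist":4.72},{"jaw":0.6,"linear":[0,0,-3],"twist":4.72},{"jaw":0.6,"linear":[0,0,0],"twist":0}]'; python3 -m pendant '[{"jaw":0.6,"linear":[3,0,0],"twist":0},{"jaw":0.6,"linear":[3.8,0.1,0],"twist":0},{"jaw":0.6,"linear":[3.8,0.1,0],"twist":0},{"jaw":0.6,"linear":[3.8,0.1,0],"twist":0},{"jaw":0.6,"linear":[3.8,0.1,0],"twist":0},{"jaw":0.6,"linear":[3.8,0.1,0],"twist":0},{"jaw":0.6,"linear":[3.8,0.1,0],"twist":0},{"jaw":0.6,"linear":[2.3,0.1,0],"twist":0},{"jaw":0.6,"linear":[0,0,0],"twist":0},{"jaw":0.6,"linear":[0,0,0],"twist":0}]'
python3 st.py
python3 - <<'E'
from rig import cams
from h import *
for n,s in(('top','top3'),('wrist','w2')):
    c=cams.camera(n);np.savez('pics/'+s,**c);W=cloud(c);h=cv2.cvtColor(c['color'],cv2.COLOR_BGR2HSV);g=cv2.inRange(h,(45,100,40),(80,255,255))
    cv2.imwrite(f'pics/{s}.png',c['color'])
    for q in cv2.findContours(g,0,1)[0]:
        if cv2.contourArea(q)<80: continue
        m=np.zeros_like(g);cv2.drawContours(m,[q],-1,255,-1);m&=g;P=W[m>0];P=P[np.isfinite(P).all(1)]
        z=np.median(P[:,2]);print(n,cv2.contourArea(q),'z',z,rect(c,m,z),np.median(P,0),np.max(P[:,2]))
E
cd pics; python3 -c "
import cv2,numpy as np
cv2.imwrite('c3.png',np.vstack([cv2.imread('top3.png')[100:380,100:],cv2.imread('w2.png')[:300,:460]]))"
```

```text
time: 8.7
position: [0.4561, -0.3067, 0.1935]
tool_rot: [0.708, 0.706, 0.0, 0.006]
ft_force: [0.2, -0.2, 0.7]
grip_width: 0.0521
grip_force: 0.0
time: 9.53
position: [0.46, -0.0221, 0.1872]
tool_rot: [0.706, 0.708, -0.0, 0.0]
ft_force: [0.1, -0.6, 0.0]
grip_width: 0.0522
grip_force: 0.0
9.53 [ 0.46   -0.0221  0.1872] yangle 0.22 z [-0. -0. -1.] q [-0.29  0.39  1.89 -0.    0.86 -0.29] F [ 0.1 -0.6  0. ] 0.05224701676553165 0.0
top 4898.0 z 0.017892044635370717 ((454.05487060546875, -305.12750244140625), (165.2332305908203, 165.52105712890625), 5.2838263511657715) [ 0.45271065 -0.30416973  0.01789204] 0.04916509379392765
top 312.5 z 0.052378847943841685 ((773.08837890625, 53.372283935546875), (26.401193618774414, 69.4445571899414), 0.0295469481498003) [0.77329326 0.05332822 0.05237885] 0.05711176726891231
wrist 540.5 z 0.060595322985171146 ((462.4898376464844, -22.68187141418457), (24.26523208618164, 26.222021102905273), 0.07987943291664124) [ 0.46290131 -0.02257385  0.06059532] 0.06253411994463487
```

View pics/c3.png

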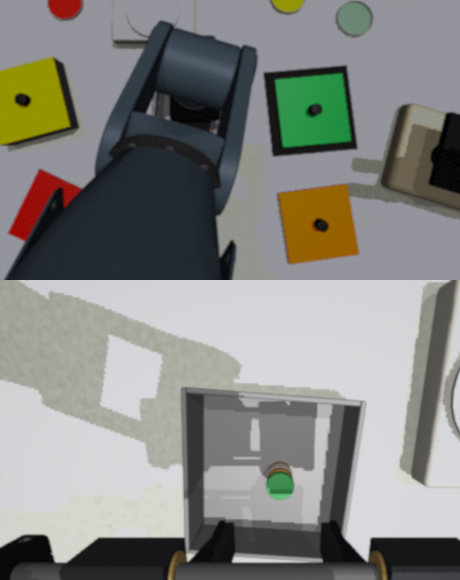

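The top half shows the lid centred and square on the mat. The bottom half shows the vial in the open box at (280,485), which is world (0.4625,-0.0227). Now I descend around it.

```bash
python3 -m pendant '[{"jaw":0.6,"linear":[-0.05,0.25,1.5],"twist":0},{"jaw":0.6,"linear":[0,0,3],"twist":0},{"jaw":0.6,"linear":[0,0,3],"twist":0},{"jaw":0.6,"linear":[0,0,2.5],"twist":0},{"jaw":0.6,"linear":[0,0,2],"twist":0},{"jaw":0.6,"linear":[0,0,1.5],"twist":0},{"jaw":0.6,"linear":[0,0,1],"twist":0},{"jaw":0.6,"linear":[0,0,0.4],"twist":0},{"jaw":0.6,"linear":[0,0,0],"twist":0},{"jaw":0.6,"linear":[0,0,0],"twist":0}]'; python3 st.py
```

```text
time: 10.47
position: [0.4633, -0.0243, 0.0384]
tool_rot: [0.707, 0.707, 0.0, 0.0]
ft_force: [0.4, -0.1, 0.2]
grip_width: 0.0524
grip_force: 0.0
10.47 [ 0.4633 -0.0243  0.0384] yangle -0.04 z [ 0.001 -0.    -1.   ] q [-0.29  0.69  1.98 -0.    0.47 -0.29] F [ 0.4 -0.1  0.2] 0.05243208477119433 0.0
```

```bash
python3 -m pendant '[{"jaw":0,"linear":[0,0,0],"twist":0},{"jaw":0,"linear":[0,0,0],"twist":0},{"jaw":0,"linear":[0,0,0],"twist":0},{"jaw":0,"linear":[0,0,0],"twist":0},{"jaw":0,"linear":[0,0,0],"twist":0},{"jaw":0,"linear":[0,0,0],"twist":0},{"jaw":0,"linear":[0,0,0],"twist":0},{"jaw":0,"linear":[0,0,0],"twist":0},{"jaw":0,"linear":[0,0,0],"twist":0}]' 25; python3 st.py
```

```text
time: 11.22
position: [0.4632, -0.0237, 0.0385]
tool_rot: [0.707, 0.707, 0.0, 0.0]
ft_force: [-0.1, 0.6, 6.2]
grip_width: 0.027
grip_force: 25.0
11.22 [ 0.4632 -0.0237  0.0385] yangle 0.01 z [ 0.001 -0.    -1.   ] q [-0.29  0.69  1.98  0.    0.47 -0.29] F [-0.1  0.6  6.2] 0.02701887047564636 24.99988670926541
```

Gripped at 27 mm, which fits the vial. Now I lift, check, and carry it to the pan: +0.211 in x, +0.089 in y.

```bash
python3 -m pendant '[{"jaw":0,"linear":[0,0,-0.5],"twist":0},{"jaw":0,"linear":[0,0,-1.5],"twist":0},{"jaw":0,"linear":[0,0,-2.5],"twist":0},{"jaw":0,"linear":[0,0,-3],"twist":0},{"jaw":0,"linear":[0,0,-3],"twist":0},{"jaw":0,"linear":[0,0,-3],"twist":0},{"jaw":0,"linear":[0,0,-1.5],"twist":0},{"jaw":0,"linear":[0,0,0],"twist":0},{"jaw":0,"linear":[0,0,0],"twist":0}]'; python3 st.py
python3 - <<'E'
from rig import cams
import cv2,numpy as np
a=cams.camera('side')['color'];b=cams.camera('wrist')['color']
cv2.imwrite('pics/s4.png',np.vstack([cv2.resize(a[90:290,200:440],None,fx=1.5,fy=1.5),b[150:420,100:460]]))
E
```

```text
time: 11.97
position: [0.463, -0.0237, 0.1886]
tool_rot: [0.707, 0.707, 0.0, 0.001]
ft_force: [0.3, 0.3, -1.5]
grip_width: 0.0274
grip_force: 25.0
11.97 [ 0.463  -0.0237  0.1886] yangle 0.01 z [ 0.002 -0.001 -1.   ] q [-0.29  0.39  1.88 -0.    0.87 -0.29] F [ 0.3  0.3 -1.5] 0.027434241381177997 24.999796128831804
```

View pics/s4.png

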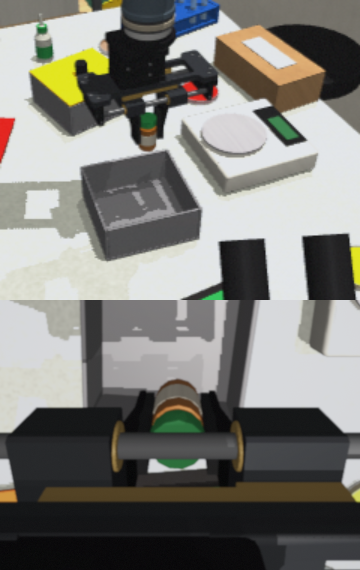

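The vial is held upright between the pads: in the wrist crop the cap is at (175,445) and the body directly behind it. Carrying it to the pan.

```bash
python3 -m pendant '[{"jaw":0,"linear":[0.5,1.2,0],"twist":0},{"jaw":0,"linear":[1,2.4,0],"twist":0},{"jaw":0,"linear":[1.2,2.8,0],"twist":0},{"jaw":0,"linear":[1.2,2.8,0],"twist":0},{"jaw":0,"linear":[1.2,2.8,0],"twist":0},{"jaw":0,"linear":[1.2,2.8,0],"twist":0},{"jaw":0,"linear":[1.2,2.8,0],"twist":0},{"jaw":0,"linear":[0.9,2.3,0],"twist":0},{"jaw":0,"linear":[0.45,1.2,0],"twist":0},{"jaw":0,"linear":[0,0,0],"twist":0},{"jaw":0,"linear":[0,0,0],"twist":0},{"jaw":0,"linear":[0,0,0],"twist":0}]'; python3 st.py
python3 - <<'E'
from rig import cams
from h import *
c=cams.camera('side');W=cloud(c);np.savez('pics/s5',**c)
h=cv2.cvtColor(c['color'],cv2.COLOR_BGR2HSV);a=c['color']
w=cams.camera('wrist');b=w['color']
cv2.imwrite('pics/s5.png',np.vstack([cv2.resize(a[90:250,280:440],(480,480)),b[150:420,40:520]])[:600] if 0 else np.hstack([cv2.resize(a[90:250,280:440],(400,400)),cv2.resize(b,(400,300))[:, :].copy() if 0 else cv2.copyMakeBorder(cv2.resize(b,(400,300)),0,100,0,0,0)]))
E
```

```text
time: 13.07
position: [0.6718, 0.0646, 0.1861]
tool_rot: [0.707, 0.707, -0.002, -0.002]
ft_force: [-0.7, -0.3, -1.1]
grip_width: 0.0275
grip_force: 25.0
13.07 [0.6718 0.0646 0.1861] yangle -0.0 z [-0.005  0.    -1.   ] q [-0.07  0.65  1.34 -0.    1.15 -0.07] F [-0.7 -0.3 -1.1] 0.027523216714952756 24.999787607230246
```

View pics/s5.png

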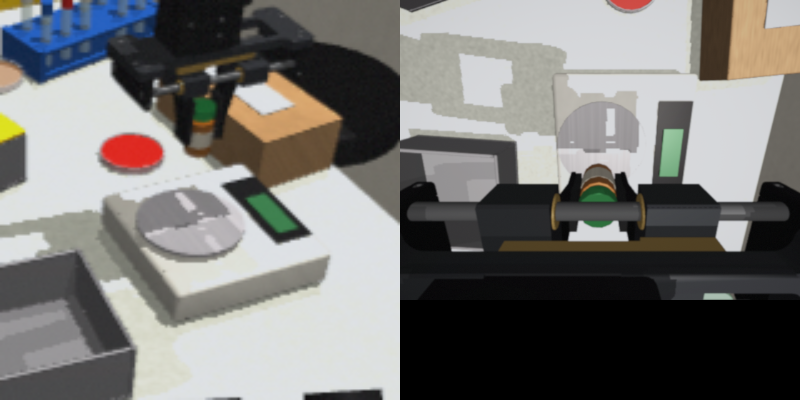

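The vial hangs upright over the pan. Lowering it.

```bash
python3 -m pendant '[{"jaw":0,"linear":[0,0.2,1.5],"twist":0},{"jaw":0,"linear":[0,0,2],"twist":0},{"jaw":0,"linear":[0,0,2],"twist":0},{"jaw":0,"linear":[0,0,1.5],"twist":0},{"jaw":0,"linear":[0,0,1],"twist":0},{"jaw":0,"linear":[0,0,0.5],"twist":0},{"jaw":0,"linear":[0,0,0.3],"twist":0},{"jaw":0,"linear":[0,0,0],"twist":0},{"jaw":0,"linear":[0,0,0],"twist":0},{"jaw":0,"linear":[0,0,0],"twist":0}]'; python3 st.py
```

```text
time: 14.0
position: [0.6766, 0.0648, 0.1012]
tool_rot: [0.707, 0.707, 0.001, 0.001]
ft_force: [0.5, 0.7, -0.9]
grip_width: 0.0276
grip_force: 25.0
14.0 [0.6766 0.0648 0.1012] yangle 0.01 z [ 0.002 -0.    -1.   ] q [-0.07  0.76  1.39 -0.    0.99 -0.07] F [ 0.5  0.7 -0.9] 0.027550156108700874 24.99983632005751
```

```bash
python3 -m pendant '[{"jaw":0,"linear":[0,0,0.3],"twist":0},{"jaw":0,"linear":[0,0,0.2],"twist":0},{"jaw":0,"linear":[0,0,0.1],"twist":0},{"jaw":0,"linear":[0,0,0],"twist":0},{"jaw":0,"linear":[0,0,0],"twist":0}]'; python3 st.py
```

```text
time: 14.42
position: [0.6758, 0.0649, 0.0939]
tool_rot: [0.707, 0.707, -0.0, -0.0]
ft_force: [0.1, 0.3, 0.3]
grip_width: 0.027
grip_force: 25.0
14.42 [0.6758 0.0649 0.0939] yangle 0.01 z [-0.  0. -1.] q [-0.07  0.77  1.4  -0.    0.98 -0.07] F [0.1 0.3 0.3] 0.026970165349005287 24.99983968678862
```

```bash
python3 -m pendant '[{"jaw":0,"linear":[0,0,0.05],"twist":0},{"jaw":0,"linear":[0,0,0],"twist":0},{"jaw":0,"linear":[0,0,0],"twist":0}]'; python3 st.py
```

```text
time: 14.67
position: [0.6759, 0.0648, 0.0936]
tool_rot: [0.707, 0.707, 0.0, 0.0]
ft_force: [1.1, -0.7, -0.2]
grip_width: 0.0277
grip_force: 25.0
14.67 [0.6759 0.0648 0.0936] yangle 0.0 z [ 0. -0. -1.] q [-0.07  0.77  1.4  -0.    0.98 -0.07] F [ 1.1 -0.7 -0.2] 0.02767063415623506 24.999761693179607
```

```bash
python3 -m pendant '[{"jaw":0,"linear":[0,0,0.1],"twist":0},{"jaw":0,"linear":[0,0,0],"twist":0},{"jaw":0,"linear":[0,0,0],"twist":0}]'; python3 st.py
```

```text
time: 14.92
position: [0.6759, 0.0648, 0.0935]
tool_rot: [0.707, 0.707, 0.0, 0.0]
ft_force: [-2.0, 0.4, 5.8]
grip_width: 0.0274
grip_force: 25.0
14.92 [0.6759 0.0648 0.0935] yangle 0.01 z [ 0. -0. -1.] q [-0.07  0.77  1.4  -0.    0.98 -0.07] F [-2.   0.4  5.8] 0.02742178990622731 25.000076140277088
```

Contact at 5.8 N. I release gently and rise.

```bash
python3 -m pendant '[{"jaw":0.33,"linear":[0,0,0],"twist":0},{"jaw":0.36,"linear":[0,0,0],"twist":0},{"jaw":0.4,"linear":[0,0,0],"twist":0},{"jaw":0.5,"linear":[0,0,0],"twist":0},{"jaw":0.6,"linear":[0,0,0],"twist":0},{"jaw":0.6,"linear":[0,0,0],"twist":0},{"jaw":0.6,"linear":[0,0,0],"twist":0},{"jaw":0.6,"linear":[0,0,0],"twist":0}]'; python3 -m pendant '[{"jaw":0.6,"linear":[0,0,-1],"twist":0},{"jaw":0.6,"linear":[0,0,-2],"twist":0},{"jaw":0.6,"linear":[0,0,-3],"twist":0},{"jaw":0.6,"linear":[0,0,-3],"twist":0},{"jaw":0.6,"linear":[0,0,-3],"twist":0},{"jaw":0.6,"linear":[0,0,-1],"twist":0},{"jaw":0.6,"linear":[0,0,0],"twist":0},{"jaw":0.6,"linear":[0,0,0],"twist":0},{"jaw":0.6,"linear":[0,0,0],"twist":0},{"jaw":0.6,"linear":[0,0,0],"twist":0},{"jaw":0.6,"linear":[0,0,0],"twist":0},{"jaw":0.6,"linear":[0,0,0],"twist":0}]'; python3 st.py
python3 - <<'E'
from rig import cams
from h import *
a=cams.camera('side')['color'];b=cams.camera('wrist')['color']
cv2.imwrite('pics/s6.png',np.hstack([cv2.resize(a,(400,300)),cv2.resize(b,(400,300))]))
E
```

```text
time: 15.58
position: [0.6759, 0.0648, 0.0924]
tool_rot: [0.707, 0.707, -0.0, -0.0]
ft_force: [0.7, 0.4, -0.5]
grip_width: 0.0513
grip_force: 0.0
time: 16.58
position: [0.6752, 0.0648, 0.2209]
tool_rot: [0.707, 0.707, -0.001, -0.001]
ft_force: [-1.1, -0.6, -0.8]
grip_width: 0.0522
grip_force: 0.0
16.58 [0.6752 0.0648 0.2209] yangle 0.0 z [-0.003  0.    -1.   ] q [-0.07  0.62  1.3  -0.    1.22 -0.07] F [-1.1 -0.6 -0.8] 0.05216851662307273 0.0
```

View pics/s6.png

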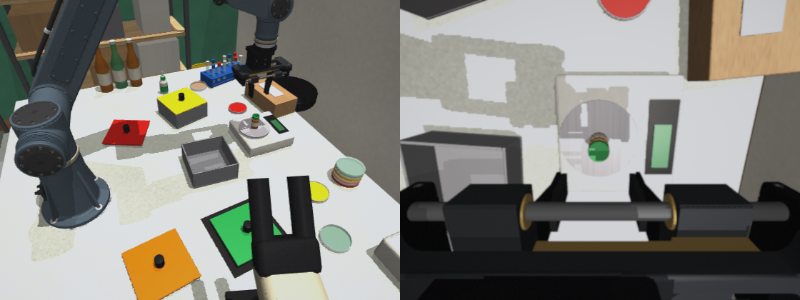

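The vial stands upright on the pan, at (597,147) in the wrist half. The lid lies flat on the mat, and the gripper is clear of everything.

```bash
python3 -c "
from rig import robot
print(robot.hand_in())"
```

```text
the job is handed in; nothing more can be done
None
```

The green lid lies flat on the black mat, the vial stands upright near the centre of the balance pan, and I handed the job in with the gripper clear at about 17 s of the 64 s allowed.

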